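# Complete the round tin of squeeze bottles

### The job

The round blue tin stores seven black squeeze bottles, one in the middle and six round it, and two are missing. Take the two black bottles that stand loose on the bench and set one into each of the two empty places, upright on the tin's floor, and let go; the small white dropper bottle and the black wire reel do not belong in the tin.

Things in the scene. Friction and masses are not known exactly. Their poses are not given: they have to be found in the camera images.
- bottle_1_mid (a point): Black squeeze bottle with white neck and nozzle, loose on the bench (same kind as the five in the tin). Upright, 140 mm tall: body 42 mm in diameter up to 87 mm from the bottom, neck 25 mm in diameter from 87 to 108 mm, then a thin nozzle. About 0.16 kg. This point: on its axis, half-way up (70 mm above the bottom); z up its axis. Grip the neck, 17 to 38 mm above this point, from above.
- bottle_2_mid (a point): Black squeeze bottle with white neck and nozzle, loose on the bench (same kind as the five in the tin). Upright, 140 mm tall: body 42 mm in diameter up to 87 mm from the bottom, neck 25 mm in diameter from 87 to 108 mm, then a thin nozzle. About 0.16 kg. This point: on its axis, half-way up (70 mm above the bottom); z up its axis. Grip the neck, 17 to 38 mm above this point, from above.
- place_1 (a point): First empty place in the round blue tin, which is fixed (outer diameter 168 mm, inner 162, rim 62 mm above the bench, floor 4 mm thick, open). Bottles stand one in the middle, six round it, 54 mm between axes; five are in, loose. This point: middle of the place, on the tin's floor; x points outward from the tin's middle (54 mm back along -x), z up. Fingers closing along y have most room.
- place_2 (a point): Second empty place in the tin, next to the first in the outer ring, 54 mm from it; point and axes as for place_1. Fingers closing along y have most room between the neighbouring necks; open about 10 mm a side to let go. Either bottle may go into either place. A shelf and letters hang over the back of the bench, 0.39 m above it, from world x = 0.55 on: keep the wrist and arm in front of them.
Things that resemble listed ones, but are neither listed nor needed, are in the scene too. Leave any brown or red look-alike of the part that bears bottle_2_mid alone.

How it is judged:
At the end, for the whole second after the job is handed in: One of the two black bottles stands in each empty place: axis within 20 mm of the middle of the place, on the tin's floor (mid-point 68 to 82 mm above the bench), within 10 degrees of upright, let go and at rest (((horizontal distance between bottle_1_mid and place_1 below 0.02 m and horizontal distance between bottle_2_mid and place_2 below 0.02 m) or (horizontal distance between bottle_1_mid and place_2 below 0.02 m and horizontal distance between bottle_2_mid and place_1 below 0.02 m)) and height (world z) of bottle_1_mid between 0.068 and 0.082 m and angle between each of bottle_1_mid, bottle_2_mid's own z axis and vertical below 0.17 rad and linear speed of each of bottle_1, bottle_2 below 0.03 m/s and height (world z) of bottle_2_mid between 0.068 and 0.082 m); the robot touches nothing.
It also fails if it takes over 61 s, if anything falls off the work surface, if the arm or the gripper's body presses on something with over 40 N, if the wrist force passes 120 N, or if a joint passes its speed limit or range.

### The arm

A 6-joint arm with a two-finger parallel gripper is mounted at the origin on a cart in front of the work surface, level with it; the furniture and walls round the work are solid. World frame = base frame: x ahead of the robot, y to its left, z up, the work surface at z = 0. Lengths are in m, angles in rad, forces in N, time in s.
With the tool pointing down it reaches from about 0.25 to 0.725 m from the base axis. Payload 4 kg.
Tool frame: the origin (TCP) lies midway between the tips of the shut fingers; the grasp point (between the pads) lies 19 mm behind it; z points along the fingers, y is the line along which they close (so a half turn about z gives the same grasp; the last joint's range is limited). The gripper opens to 85 mm and grips with 20 to 120 N. Pads are 22 mm wide; open, the fingers measure 114 mm over their backs; the gripper's body (76 mm by 85 mm) begins 54 mm behind the grasp point. The pads swing forward as they close: fully open they stand 13 mm farther back than shut.
Start: joints at [-1.325, 0.241, 0.005, 1.335, 0, 1.571], TCP at [0.122, -0.485, 0.231] pointing down, gripper open.
Joint ranges: [-2.72, 2.72], [-1.05, 1.87], [-1.09, 1.28], [-1.99, 2.15], [-1.42, 1.44], [-3.14, 3.14]. Speed limits (rad/s): [2.79, 2.79, 3.14, 3.14, 3.14, 3.14].

### API

Orientations are given as a unit quaternion [x, y, z, w].
In Python, from workcell import bot gives the robot as it stands. The module is installed in compiled form; this text tells all that it offers.
- The arm moves only by the tool drive_tool, never from a script. Its arguments are lists of equal length, an entry for each row: "slide": the shift along the tool's x, y, z scaled (see below), a list of three; "rotation": the turn, a rotation vector about the tool's x, y, z scaled (see below), a list of three. A call has exactly 8 rows; each row is the pose to reach, as a shift and turn from the pose commanded when the call began, along the tool's axes at that moment; what a row does not reach only later rows make up. The controller multiplies each number of a shift by 250 mm and each number of a turn by 0.5 rad. A row lasts 1/8 s, in which the tool goes at most 62.5 mm and 10.7 degrees, less where a joint would pass 70% of its speed; a pose out of reach is approached as far as the arm can. A call with a number of a shift or a turn outside -1 to 1 is refused whole. A call with a gripper value outside its range is refused whole. "gripper" is the opening, from 0 (shut) to 1 (fully open), set as the call begins (left out, the last holds). The fingers move at their own pace and stop on an object; the grip force is fixed at half the most. Time passes only in rows, so rows that repeat a pose let the fingers close, or fill a call up. It gives the time, the measured TCP pose, the force, the opening and the grip force at its end, in the units of the state.
- bot.get_obs(): the state, without advancing time (a new reading comes with each control period).
- bot.camera(name): name is "scene" or "top"; returns a dict with "image" (384x512x3 uint8, red, green, blue), "z_map" (384x512 float32, m along the optical axis (not along the pixel's ray), 0 where there is no reading), "camera_matrix" (3x3 intrinsics, pixels), "xyz" and "orientation" of the camera in the world. Camera axes: x right, y up, looking along -z (the intrinsics and any distortion apply to the point x, -y, -z); pixel columns grow to the right and rows downward; lengths in m; the calibration is good to about 2 mm. A picture is of the moment at which its call begins.
- bot.job_done(): hands the job in; it is judged then, once.
The state is a dict: "clock": time; "joint_pos": joint angles; "joint_vel": joint speeds; "tau": joint torques, N m; "eef_pos": TCP position; "tool_rot": TCP orientation; "ft_force": force on the tool from outside, world axes, zero at the start; "ft_torque": the same for the moment, N m; "grip_width": finger opening in m; "grasp_force": force on a finger pad.
Only numpy, scipy, OpenCV 4.12 (cv2) and the standard library are available. Lean on these libraries where they do the work, as an engineer would, in place of code of your own. Each camera call takes 0.05 s, during which the arm holds its last target. There are 200 camera calls.

## Working session

There is one attempt and no reset: what is moved stays moved. The work goes in short steps, Python scripts to look and compute and a tool call to move; the robot and the scene stay as the last step left them, time stands still between calls to the robot, and variables do not carry over. Pictures are saved under pics/ and viewed, at most 10 in all, crops included, and the job is handed in when it is done.

Besides the shell and the picture viewer there is one more tool, called after "Emit:" as name(argument=value, ...), one argument or row to a line, values as JSON. drive_tool: Moves the arm, as the interface text tells. Shifts and turns lie within -1 to 1; 1 stands for 250 mm of shift or 0.5 rad of turn. Its arguments: {"type":"object","properties":{"slide":{"type":"array","items":{"type":"array","items":{"type":"number"}}},"rotation":{"type":"array","items":{"type":"array","items":{"type":"number"}}},"gripper":{"type":"number"}},"required":["slide","rotation"]}

```bash
mkdir -p pics
cat > h.py <<'E'
import numpy as np, cv2
from scipy.spatial.transform import Rotation as R
from workcell import bot
def cloud(c):
    z=c["z_map"];K=np.array(c["camera_matrix"]);v,u=np.mgrid[:z.shape[0],:z.shape[1]]
    p=np.stack([(u-K[0,2])*z/K[0,0],-(v-K[1,2])*z/K[1,1],-z],-1)
    q=R.from_quat(c["orientation"]).apply(p.reshape(-1,3)).reshape(p.shape)+np.array(c["xyz"])
    q[z==0]=np.nan
    return q
E
python3 - <<'E'
from h import *
for n in("scene","top"):
    c=bot.camera(n);np.savez(n+".npz",**c)
    cv2.imwrite(f"pics/{n}0.png",cv2.resize(c["image"][...,::-1],(800,600)))
    print(n,c["xyz"],c["orientation"],c["camera_matrix"],[k for k in c])
print(bot.get_obs())
E
```

```text
scene [0.03500898 0.98215807 0.54809697] [-0.11232544  0.51682705  0.82856937 -0.18369976] [[383.95052597   0.         249.21671102]
 [  0.         383.95052597 193.10438171]
 [  0.           0.           1.        ]] ['image', 'z_map', 'camera_matrix', 'xyz', 'orientation']
top [0.38504675 0.11305809 1.12384787] [ 0.01300134 -0.01223565 -0.70610447  0.70788257] [[481.89351806   0.         246.74598554]
 [  0.         481.89351806 187.19163246]
 [  0.           0.           1.        ]] ['image', 'z_map', 'camera_matrix', 'xyz', 'orientation']
{'clock': 0.1, 'joint_pos': array([-1.32498751e+00,  2.41339032e-01,  3.84916834e-03,  1.33522497e+00,
        5.71911464e-06,  1.57080555e+00]), 'joint_vel': array([-0.0003085 , -0.00201275,  0.00242079,  0.00021963, -0.00129896,
        0.00094558]), 'tau': array([-2.07714998e-03, -3.73137474e+01,  2.53010130e+01,  1.08867590e-02,
       -1.58449525e-04,  1.53585620e-05]), 'eef_pos': array([ 0.12153084, -0.48440679,  0.23049757]), 'tool_rot': array([ 9.92456865e-01,  1.22590583e-01, -1.14766261e-04, -9.52367341e-04]), 'ft_force': array([-0.14493103,  0.48289023, -0.50332652]), 'ft_torque': array([-0.04357954, -0.0453381 ,  0.03626148]), 'grasp_force': 0.0, 'grip_width': 0.08562584690844864}
```

View pics/scene0.png

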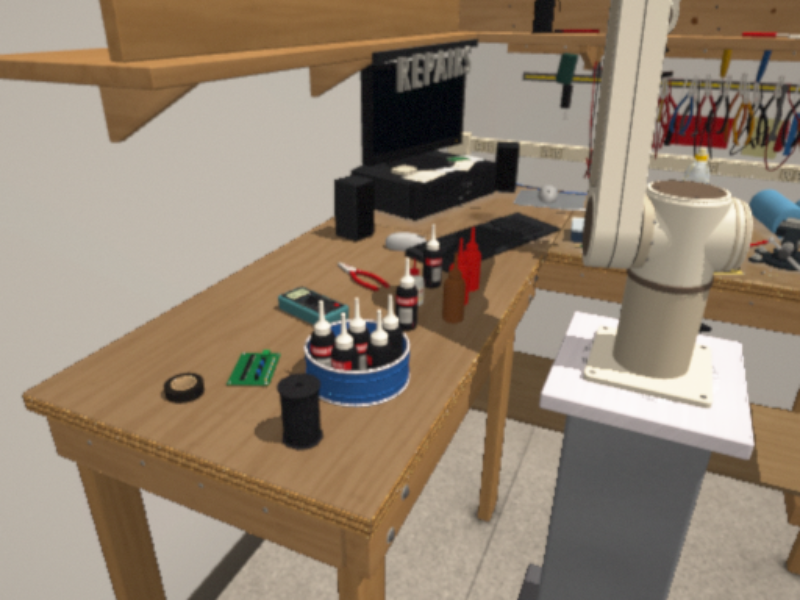

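View pics/top0.png

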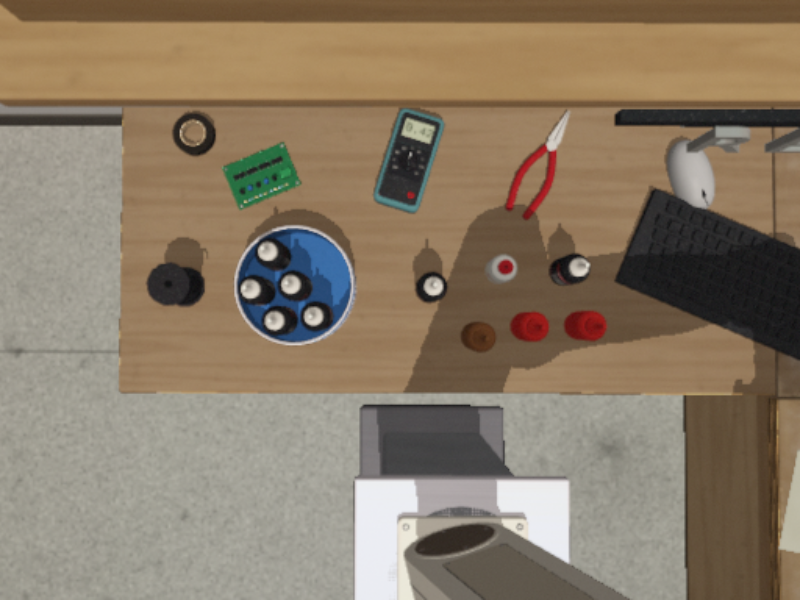

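The top view (800 px wide) shows the loose black bottles at (432,287) and (572,268). The tin is at about (294,285), with its gaps on the right and upper right. A red and a brown look-alike stand in front of the second bottle, with the white dropper at (502,268). Next I measure with the depth map.

```bash
cat >> h.py <<'E'
def necks(c,zlo=0.085,zhi=0.115):
    "shapes in a height band: centroid, min-enclosing circle"
    q=cloud(c);m=(q[...,2]>zlo)&(q[...,2]<zhi)&(q[...,0]>.2)&(q[...,0]<.7)
    n,l=cv2.connectedComponents(m.astype(np.uint8));out=[]
    for i in range(1,n):
        s=l==i
        if s.sum()<15: continue
        p=q[s];cc,r=cv2.minEnclosingCircle(p[:,:2].astype(np.float32))
        rgb=c["image"][s].mean(0)
        out.append((np.round(p.mean(0),4),np.round(cc,4),round(r,4),s.sum(),rgb.astype(int)))
    return out
E
python3 - <<'E'
from h import *
for n in("top","scene"):
    c=dict(np.load(n+".npz"));q=cloud(c)
    print(n)
    for band in((.092,.114),(.125,.16)):
        print(band)
        for o in necks(c,*band):
            if n=="top" or o[4].mean()<255: print(*o)
    m=(q[...,2]>.055)&(q[...,2]<.068)&(q[...,0]>.2)&(q[...,0]<.6)&(q[...,1]>.15)
    im=c["image"].astype(int);p=q[m]
    if n=="top":
        ok=(abs(p[:,1]-.33)<.12);p=p[ok]
        A=np.c_[2*p[:,:2],np.ones(len(p))]
        for _ in range(8):
            s=np.linalg.lstsq(A[:len(p)],(p[:,:2]**2).sum(1),rcond=None)[0];r=np.sqrt(s[2]+s[0]**2+s[1]**2)
            d=np.hypot(*(p[:,:2]-s[:2]).T)-r;k=abs(d)<max(.004,2*d.std());p=p[k];A=np.c_[2*p[:,:2],np.ones(len(p))]
        print("tin",s[:2],r,len(p))
        b=(abs(q[...,0]-.4)<.05)&(abs(q[...,1])<.06);print("bench z",np.nanmedian(q[b][:,2]))
E
```

```text
top
(0.092, 0.114)
[0.4768 0.2751 0.105 ] [0.4767 0.2763] 0.0135 101 [189 182 172]
[ 0.4567 -0.1465  0.1014] [ 0.4572 -0.1488] 0.0127 98 [185 178 167]
[0.4317 0.2432 0.1051] [0.4316 0.2447] 0.0137 99 [189 182 171]
[0.4254 0.2971 0.1043] [0.4251 0.298 ] 0.0141 101 [185 178 167]
[0.4306 0.0509 0.1018] [0.4309 0.0505] 0.0124 95 [192 185 174]
[0.3895 0.2124 0.1046] [0.3899 0.2141] 0.0137 105 [184 177 166]
[0.3831 0.265  0.1051] [0.3827 0.2674] 0.0136 99 [189 182 171]
[ 0.3771 -0.1679  0.1015] [ 0.3765 -0.1701] 0.013 101 [130  23  21]
[ 0.376  -0.0886  0.1015] [ 0.3758 -0.091 ] 0.0129 97 [132  23  21]
[ 0.3611 -0.0158  0.1013] [ 0.3609 -0.0167] 0.0124 96 [82 49 27]
(0.125, 0.16)
tin [0.43319928 0.24489227] 0.08220320024231689 326
bench z 0.0006113671302583334
scene
(0.092, 0.114)
[ 0.6163 -0.7641  0.1053] [ 0.6228 -0.7906] 0.276 753 [107 103  95]
[ 0.3679 -1.0416  0.104 ] [ 0.3723 -1.0368] 0.1169 145 [150 137 121]
[ 0.4539 -0.1446  0.1009] [ 0.4535 -0.145 ] 0.0119 37 [220 211 193]
[ 0.374  -0.1653  0.1006] [ 0.3745 -0.1668] 0.0103 34 [146  17  14]
[ 0.3709 -0.0866  0.1006] [ 0.3698 -0.087 ] 0.0104 35 [147  18  14]
[ 0.3583 -0.0119  0.0994] [ 0.3594 -0.0142] 0.0123 46 [90 48 24]
[0.4276 0.0553 0.0997] [0.4285 0.0526] 0.0107 49 [224 215 199]
[0.3863 0.2188 0.1018] [0.388  0.2159] 0.0122 78 [214 206 190]
[0.4287 0.2499 0.1018] [0.4297 0.2468] 0.0122 76 [218 210 195]
[0.4733 0.281  0.1015] [0.4751 0.2793] 0.0131 83 [214 207 192]
[0.3797 0.2721 0.102 ] [0.3807 0.2698] 0.0114 82 [215 208 193]
[0.4219 0.3045 0.1016] [0.424  0.3003] 0.0128 87 [216 208 193]
(0.125, 0.16)
[ 0.4817 -1.021   0.1439] [ 0.4812 -0.9693] 0.2389 755 [138 128 112]
[0.4311 0.2453 0.1338] [0.4308 0.2442] 0.0041 20 [206 190 167]
[0.4758 0.277  0.1343] [0.4759 0.2769] 0.0036 15 [205 194 176]
[0.3818 0.2673 0.1344] [0.3809 0.2666] 0.0027 15 [210 197 176]
[0.4246 0.3001 0.1344] [0.4239 0.3001] 0.003 17 [200 193 179]
```

```bash
cat > go.py <<'E'
import sys
from h import *
# usage: go.py x y z yawdeg(of tool y)
x,y,z,a=map(float,sys.argv[1:5]);o=bot.get_obs()
Rc=R.from_quat(o["tool_rot"]);a=np.radians(a)
Rt=R.from_matrix(np.c_[[-np.sin(a),np.cos(a),0],[np.cos(a),np.sin(a),0],[0,0,-1]]*1.)
if (Rc.inv()*Rt).magnitude()>np.pi/2+.3: Rt=Rt*R.from_euler("z",np.pi)
print(o["clock"],o["eef_pos"].round(4),"slide",(Rc.inv().apply(np.array([x,y,z])-o["eef_pos"])/.25).round(3),"rot",((Rc.inv()*Rt).as_rotvec()/.5).round(3), "w",o["grip_width"],"F",o["ft_force"].round(1),"j",o["joint_pos"].round(2))
E
python3 go.py .456 -.1475 .22 6
```

```text
0.1 [ 0.1215 -0.4844  0.2305] slide [ 1.626 -0.981  0.044] rot [-0.003 -0.003 -2.859] w 0.08562584690844864 F [-0.1  0.5 -0.5] j [-1.32  0.24  0.    1.34  0.    1.57]
```

Emit:
drive_tool(
  slide=[
    [0.12,-0.07,0],
    [0.25,-0.15,0],
    [0.4,-0.24,0.01],
    [0.55,-0.33,0.02],
    [0.7,-0.42,0.02],
    [0.83,-0.49,0.02],
    [0.92,-0.54,0.02],
    [0.95,-0.56,0.02],
  ],
  rotation=[
    [0,0,-0.12],
    [0,0,-0.25],
    [0,0,-0.4],
    [0,0,-0.55],
    [0,0,-0.7],
    [0,0,-0.85],
    [0,0,-0.95],
    [0,0,-1],
  ],
  gripper=0.7,
)

```text
clock: 1.1
eef_pos: [0.3185, -0.2904, 0.226]
tool_rot: [0.931, 0.366, -0.0, -0.0]
ft_force: [-0.2, -0.5, 0.4]
grip_width: 0.0596
grasp_force: 0.0
```

```bash
python3 go.py .456 -.1475 .2 -19
```

```text
1.1 [ 0.3185 -0.2904  0.226 ] slide [ 0.792 -0.044  0.104] rot [-0.002 -0.    -0.981] w 0.059572490225601876 F [-0.2 -0.5  0.4] j [-0.74  0.11 -0.17  1.29 -0.    1.65]
```

Emit:
drive_tool(
  slide=[
    [0.1,-0.01,0.01],
    [0.25,-0.02,0.03],
    [0.4,-0.03,0.05],
    [0.55,-0.04,0.07],
    [0.69,-0.044,0.09],
    [0.78,-0.044,0.104],
    [0.792,-0.044,0.104],
    [0.792,-0.044,0.104],
  ],
  rotation=[
    [0,0,-0.12],
    [0,0,-0.27],
    [0,0,-0.45],
    [0,0,-0.65],
    [0,0,-0.82],
    [0,0,-0.95],
    [0,0,-0.98],
    [0,0,-0.98],
  ],
)

```text
clock: 2.1
eef_pos: [0.4554, -0.1495, 0.2001]
tool_rot: [0.815, 0.579, -0.0, -0.0]
ft_force: [0.1, -1.1, 0.3]
grip_width: 0.0601
grasp_force: 0.0
```

```bash
python3 go.py .456 -.1475 .084 -19
python3 - <<'E'
from h import *
c=bot.camera("scene");cv2.imwrite("pics/a.png",cv2.resize(c["image"][110:260,200:400,::-1],(800,600)))
E
```

```text
2.1 [ 0.4554 -0.1495  0.2001] slide [0.009 0.    0.464] rot [-0.002  0.001 -0.009] w 0.06012010835572425 F [ 0.1 -1.1  0.3] j [-0.32  0.22 -0.11  1.25 -0.    1.59]
```

View pics/a.png

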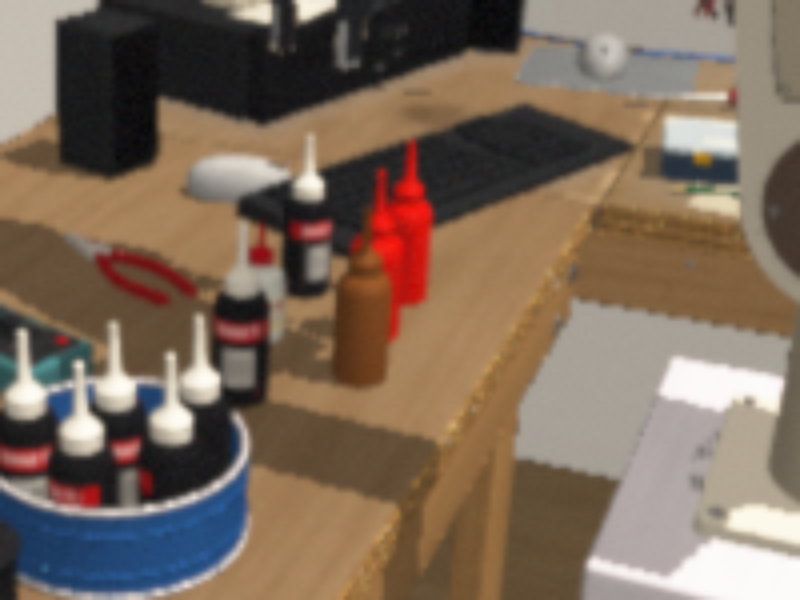

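The crop shows bottle B's nozzle at (310,135), with the two fingertips above it at about (285,30) and (350,40), roughly straddling it. I'll descend.

Emit:
drive_tool(
  slide=[
    [0.005,0,0.05],
    [0.009,0,0.13],
    [0.009,0,0.22],
    [0.009,0,0.31],
    [0.009,0,0.39],
    [0.009,0,0.44],
    [0.009,0,0.464],
    [0.009,0,0.464],
  ],
  rotation=[
    [0,0,0],
    [0,0,0],
    [0,0,0],
    [0,0,0],
    [0,0,0],
    [0,0,0],
    [0,0,0],
    [0,0,0],
  ],
)

```text
clock: 3.15
eef_pos: [0.4565, -0.1469, 0.0842]
tool_rot: [0.815, 0.579, -0.0, -0.0]
ft_force: [-0.3, -0.3, 1.0]
grip_width: 0.0597
grasp_force: 0.0
```

Emit:
drive_tool(
  slide=[
    [0,0,0],
    [0,0,0],
    [0,0,0],
    [0,0,0],
    [0,0,0],
    [0,0,0],
    [0,0,0],
    [0,0,0],
  ],
  rotation=[
    [0,0,0],
    [0,0,0],
    [0,0,0],
    [0,0,0],
    [0,0,0],
    [0,0,0],
    [0,0,0],
    [0,0,0],
  ],
  gripper=0,
)

```text
clock: 4.15
eef_pos: [0.4581, -0.1473, 0.0858]
tool_rot: [0.815, 0.579, 0.001, 0.001]
ft_force: [0.1, 0.5, 5.1]
grip_width: 0.0218
grasp_force: 62.3
```

```bash
python3 go.py .456 -.1475 .25 6
```

```text
4.15 [ 0.4581 -0.1473  0.0858] slide [-0.004 -0.005 -0.657] rot [ 0.007  0.001 -0.879] w 0.021843235896539408 F [0.1 0.5 5.1] j [-0.31  0.32 -0.29  0.96  0.    1.59]
```

Emit:
drive_tool(
  slide=[
    [0,0,-0.03],
    [0,0,-0.1],
    [0,0,-0.2],
    [0,0,-0.32],
    [0,0,-0.45],
    [0,0,-0.57],
    [0,0,-0.63],
    [0,0,-0.65],
  ],
  rotation=[
    [0,0,0],
    [0,0,0],
    [0,0,0],
    [0,0,0],
    [0,0,0],
    [0,0,0],
    [0,0,0],
    [0,0,0],
  ],
)

```text
clock: 5.15
eef_pos: [0.4569, -0.1469, 0.2478]
tool_rot: [0.815, 0.579, 0.0, 0.001]
ft_force: [-0.8, 0.5, -2.7]
grip_width: 0.0219
grasp_force: 62.0
```

```bash
python3 go.py .438 .04 .245 6; python3 go.py .438 .191 .245 6
python3 - <<'E'
from h import *
c=bot.camera("scene");cv2.imwrite("pics/b.png",cv2.resize(c["image"][60:210,200:400,::-1],(800,600)))
E
```

```text
5.15 [ 0.4569 -0.1469  0.2478] slide [ 0.681 -0.317  0.011] rot [ 0.003  0.001 -0.879] w 0.02185875495706843 F [-0.8  0.5 -2.7] j [-0.31  0.19 -0.01  1.36  0.    1.59]
5.15 [ 0.4569 -0.1469  0.2478] slide [ 1.252 -0.516  0.011] rot [ 0.003  0.001 -0.879] w 0.02185875495706843 F [-0.8  0.5 -2.7] j [-0.31  0.19 -0.01  1.36  0.    1.59]
```

View pics/b.png

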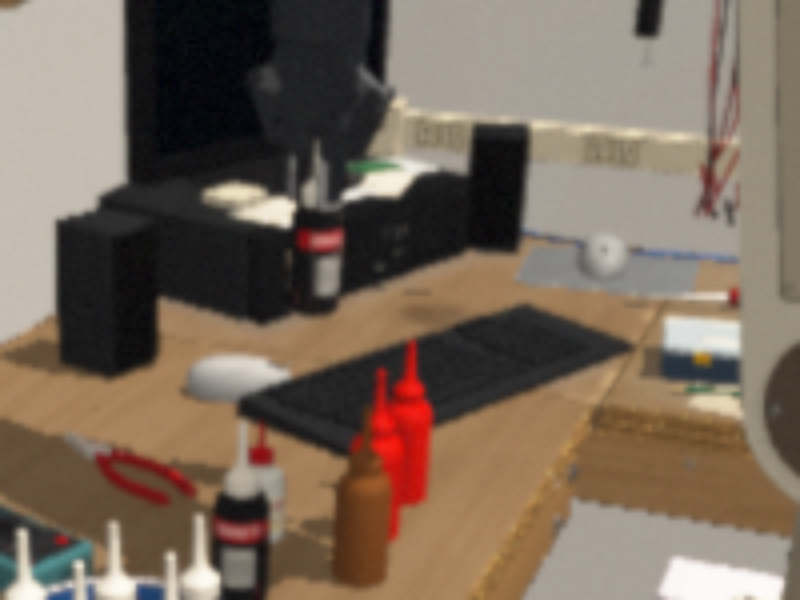

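The crop shows bottle B held upright at (318,240), clear of everything. I'll carry it to the tin.

Emit:
drive_tool(
  slide=[
    [0.05,-0.02,0],
    [0.15,-0.07,0],
    [0.27,-0.13,0],
    [0.4,-0.19,0],
    [0.52,-0.24,0],
    [0.61,-0.28,0],
    [0.66,-0.31,0.01],
    [0.68,-0.317,0.01],
  ],
  rotation=[
    [0,0,-0.06],
    [0,0,-0.2],
    [0,0,-0.35],
    [0,0,-0.5],
    [0,0,-0.65],
    [0,0,-0.78],
    [0,0,-0.86],
    [0,0,-0.88],
  ],
)

```text
clock: 6.2
eef_pos: [0.4368, 0.0405, 0.2435]
tool_rot: [0.668, 0.744, -0.001, -0.001]
ft_force: [0.2, 0.7, -2.3]
grip_width: 0.0214
grasp_force: 75.9
```

```bash
python3 go.py .438 .191 .245 6
```

```text
6.2 [0.4368 0.0405 0.2435] slide [ 0.598  0.069 -0.006] rot [-0.004  0.     0.004] w 0.02140928764691117 F [ 0.2  0.7 -2.3] j [ 0.09  0.12 -0.12  1.34 -0.    1.56]
```

Emit:
drive_tool(
  slide=[
    [0.05,0.01,0],
    [0.15,0.02,0],
    [0.27,0.03,0],
    [0.39,0.045,0],
    [0.49,0.057,0],
    [0.56,0.065,0],
    [0.6,0.068,0],
    [0.6,0.068,0],
  ],
  rotation=[
    [0,0,0],
    [0,0,0],
    [0,0,0],
    [0,0,0],
    [0,0,0],
    [0,0,0],
    [0,0,0],
    [0,0,0],
  ],
)

```text
clock: 7.2
eef_pos: [0.4389, 0.1909, 0.2442]
tool_rot: [0.669, 0.743, -0.0, 0.0]
ft_force: [-0.7, -0.9, -2.5]
grip_width: 0.0217
grasp_force: 75.9
```

```bash
python3 go.py .438 .191 .15 6
python3 - <<'E'
from h import *
c=bot.camera("scene");cv2.imwrite("pics/c.png",cv2.resize(c["image"][110:260,160:360,::-1],(800,600)))
E
```

```text
7.2 [0.4389 0.1909 0.2442] slide [ 0.001 -0.004  0.377] rot [-0.     0.001  0.001] w 0.021680226734688012 F [-0.7 -0.9 -2.5] j [ 0.41  0.19 -0.02  1.36 -0.    1.88]
```

View pics/c.png

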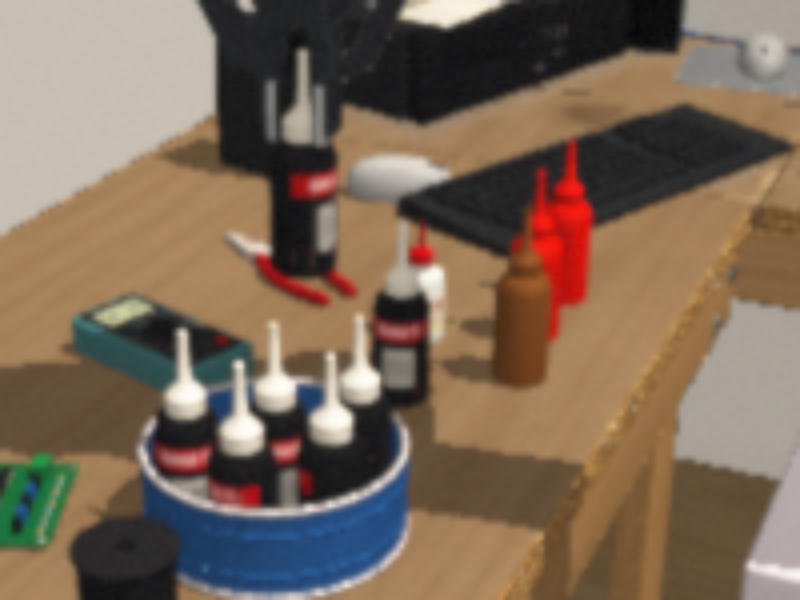

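The crop shows the held bottle at (305,200), upright and over the gap side of the tin. I'll descend straight down.

Emit:
drive_tool(
  slide=[
    [0,0,0.04],
    [0,0,0.1],
    [0,0,0.17],
    [0,0,0.24],
    [0,0,0.3],
    [0,0,0.35],
    [0,0,0.38],
    [0,0,0.38],
  ],
  rotation=[
    [0,0,0],
    [0,0,0],
    [0,0,0],
    [0,0,0],
    [0,0,0],
    [0,0,0],
    [0,0,0],
    [0,0,0],
  ],
)

```text
clock: 8.25
eef_pos: [0.4386, 0.1904, 0.1488]
tool_rot: [0.669, 0.743, -0.001, -0.0]
ft_force: [-0.2, -0.1, -1.6]
grip_width: 0.0215
grasp_force: 76.0
```

```bash
python3 go.py .4385 .191 .0915 6
```

```text
8.25 [0.4386 0.1904 0.1488] slide [0.002 0.    0.229] rot [-0.002  0.001 -0.   ] w 0.021513541514083682 F [-0.2 -0.1 -1.6] j [ 0.41  0.25 -0.2   1.12 -0.    1.88]
```

Emit:
drive_tool(
  slide=[
    [0,0,0.03],
    [0,0,0.07],
    [0,0,0.11],
    [0,0,0.15],
    [0,0,0.18],
    [0,0,0.21],
    [0,0,0.227],
    [0,0,0.23],
  ],
  rotation=[
    [0,0,0],
    [0,0,0],
    [0,0,0],
    [0,0,0],
    [0,0,0],
    [0,0,0],
    [0,0,0],
    [0,0,0],
  ],
)

```text
clock: 9.25
eef_pos: [0.4388, 0.1907, 0.0915]
tool_rot: [0.669, 0.743, -0.0, -0.0]
ft_force: [0.2, 0.1, -2.7]
grip_width: 0.0213
grasp_force: 75.9
```

```bash
python3 go.py .4385 .191 .09 6
```

```text
9.25 [0.4388 0.1907 0.0915] slide [ 0.001 -0.001  0.006] rot [-0.001  0.     0.001] w 0.02126443796511961 F [ 0.2  0.1 -2.7] j [ 0.41  0.31 -0.29  0.97  0.    1.88]
```

Emit:
drive_tool(
  slide=[
    [0,0,0.002],
    [0,0,0.004],
    [0,0,0.006],
    [0,0,0.007],
    [0,0,0.007],
    [0,0,0.007],
    [0,0,0.007],
    [0,0,0.007],
  ],
  rotation=[
    [0,0,0],
    [0,0,0],
    [0,0,0],
    [0,0,0],
    [0,0,0],
    [0,0,0],
    [0,0,0],
    [0,0,0],
  ],
)

```text
clock: 10.25
eef_pos: [0.439, 0.1908, 0.0901]
tool_rot: [0.669, 0.743, 0.0, 0.0]
ft_force: [0.2, -0.5, -1.4]
grip_width: 0.0216
grasp_force: 76.0
```

Emit:
drive_tool(
  slide=[
    [0,0,0],
    [0,0,0],
    [0,0,0],
    [0,0,0],
    [0,0,0],
    [0,0,0],
    [0,0,0],
    [0,0,0],
  ],
  rotation=[
    [0,0,0],
    [0,0,0],
    [0,0,0],
    [0,0,0],
    [0,0,0],
    [0,0,0],
    [0,0,0],
    [0,0,0],
  ],
  gripper=0.53,
)

```text
clock: 11.25
eef_pos: [0.4389, 0.1907, 0.09]
tool_rot: [0.669, 0.743, -0.0, 0.0]
ft_force: [-1.0, -0.4, 0.1]
grip_width: 0.0452
grasp_force: 0.0
```

Emit:
drive_tool(
  slide=[
    [0,0,-0.03],
    [0,0,-0.08],
    [0,0,-0.16],
    [0,0,-0.25],
    [0,0,-0.34],
    [0,0,-0.42],
    [0,0,-0.46],
    [0,0,-0.48],
  ],
  rotation=[
    [0,0,0],
    [0,0,0],
    [0,0,0],
    [0,0,0],
    [0,0,0],
    [0,0,0],
    [0,0,0],
    [0,0,0],
  ],
)

```text
clock: 12.25
eef_pos: [0.4391, 0.1908, 0.2109]
tool_rot: [0.669, 0.743, 0.001, 0.0]
ft_force: [0.0, 0.3, -0.2]
grip_width: 0.0454
grasp_force: 0.0
```

```bash
python3 go.py .4305 .0515 .2 34
python3 - <<'E'
from h import *
c=bot.camera("scene");cv2.imwrite("pics/d.png",cv2.resize(c["image"][110:260,160:360,::-1],(800,600)))
for o in necks(c,.092,.116): 
    if o[1][1]>-.2: print(*o[:4])
E
```

```text
12.25 [0.4391 0.1908 0.2109] slide [-0.551 -0.093  0.043] rot [ 0.002 -0.    -0.977] w 0.04541924050590112 F [ 0.   0.3 -0.2] j [ 0.41  0.21 -0.09  1.27 -0.    1.88]
[ 0.3739 -0.1649  0.1006] [ 0.3733 -0.1647] 0.0108 37
[ 0.371  -0.0865  0.1009] [ 0.3701 -0.0878] 0.0107 35
[ 0.3577 -0.0117  0.1004] [ 0.3588 -0.0134] 0.012 45
[0.4278 0.0551 0.0998] [0.4288 0.0522] 0.0116 48
[0.4363 0.1934 0.1024] [0.4378 0.1905] 0.011 71
[0.386  0.2187 0.102 ] [0.3878 0.2157] 0.0126 79
[0.4289 0.2493 0.1018] [0.4301 0.2472] 0.0118 79
[0.4732 0.2812 0.1022] [0.4761 0.2784] 0.0131 81
[0.3798 0.272  0.1022] [0.3809 0.2703] 0.0116 87
[0.4222 0.3045 0.1021] [0.4232 0.3012] 0.0128 90
```

View pics/d.png

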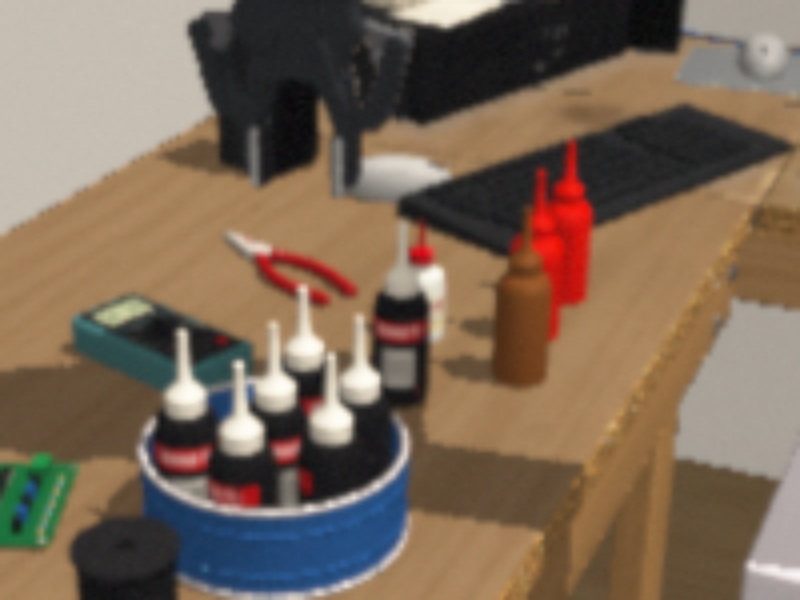

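The crop shows bottle B standing in the tin at (303,350), upright and level with the others. Next is bottle A.

Emit:
drive_tool(
  slide=[
    [-0.04,-0.01,0],
    [-0.12,-0.02,0],
    [-0.22,-0.04,0],
    [-0.34,-0.06,0.01],
    [-0.44,-0.075,0.02],
    [-0.52,-0.09,0.03],
    [-0.551,-0.093,0.043],
    [-0.551,-0.093,0.043],
  ],
  rotation=[
    [0,0,-0.08],
    [0,0,-0.22],
    [0,0,-0.4],
    [0,0,-0.6],
    [0,0,-0.78],
    [0,0,-0.92],
    [0,0,-0.98],
    [0,0,-0.98],
  ],
  gripper=0.7,
)

```text
clock: 13.3
eef_pos: [0.4295, 0.0507, 0.1984]
tool_rot: [0.47, 0.883, -0.001, -0.001]
ft_force: [0.0, -0.0, -0.5]
grip_width: 0.0596
grasp_force: 0.0
```

```bash
python3 go.py .4305 .0515 .084 34
```

```text
13.3 [0.4295 0.0507 0.1984] slide [-0.     0.006  0.458] rot [-0.004 -0.002 -0.   ] w 0.0596382990661792 F [ 0.  -0.  -0.5] j [ 0.12  0.13 -0.22  1.22  0.    1.1 ]
```

Emit:
drive_tool(
  slide=[
    [0,0.003,0.05],
    [0,0.005,0.13],
    [0,0.005,0.22],
    [0,0.005,0.31],
    [0,0.005,0.39],
    [0,0.005,0.44],
    [0,0.005,0.46],
    [0,0.005,0.46],
  ],
  rotation=[
    [0,0,0],
    [0,0,0],
    [0,0,0],
    [0,0,0],
    [0,0,0],
    [0,0,0],
    [0,0,0],
    [0,0,0],
  ],
)

```text
clock: 14.3
eef_pos: [0.4313, 0.0521, 0.0842]
tool_rot: [0.469, 0.883, -0.0, -0.0]
ft_force: [-0.5, -0.7, 0.2]
grip_width: 0.0596
grasp_force: 0.0
```

Emit:
drive_tool(
  slide=[
    [0,0,0],
    [0,0,0],
    [0,0,0],
    [0,0,0],
    [0,0,0],
    [0,0,0],
    [0,0,0],
    [0,0,0],
  ],
  rotation=[
    [0,0,0],
    [0,0,0],
    [0,0,0],
    [0,0,0],
    [0,0,0],
    [0,0,0],
    [0,0,0],
    [0,0,0],
  ],
  gripper=0,
)

```text
clock: 15.3
eef_pos: [0.432, 0.0521, 0.0852]
tool_rot: [0.469, 0.883, 0.001, 0.001]
ft_force: [-0.3, 0.1, 5.9]
grip_width: 0.0219
grasp_force: 58.7
```

Emit:
drive_tool(
  slide=[
    [0,0,-0.03],
    [0,0,-0.1],
    [0,0,-0.2],
    [0,0,-0.32],
    [0,0,-0.45],
    [0,0,-0.57],
    [0,0,-0.64],
    [0,0,-0.66],
  ],
  rotation=[
    [0,0,0],
    [0,0,0],
    [0,0,0],
    [0,0,0],
    [0,0,0],
    [0,0,0],
    [0,0,0],
    [0,0,0],
  ],
)

```text
clock: 16.3
eef_pos: [0.4316, 0.0521, 0.2503]
tool_rot: [0.469, 0.883, 0.0, 0.001]
ft_force: [0.4, 0.9, -2.0]
grip_width: 0.0216
grasp_force: 59.1
```

```bash
python3 go.py .482 .2228 .248 62; python3 go.py .482 .2228 .248 66
```

```text
16.3 [0.4316 0.0521 0.2503] slide [0.453 0.55  0.01 ] rot [ 0.003  0.002 -0.974] w 0.021553305792304606 F [ 0.4  0.9 -2. ] j [ 0.12  0.1  -0.11  1.35  0.    1.1 ]
16.3 [0.4316 0.0521 0.2503] slide [0.453 0.55  0.01 ] rot [ 0.002  0.002 -1.114] w 0.021553305792304606 F [ 0.4  0.9 -2. ] j [ 0.12  0.1  -0.11  1.35  0.    1.1 ]
```

Emit:
drive_tool(
  slide=[
    [0.03,0.04,0],
    [0.1,0.12,0],
    [0.19,0.23,0],
    [0.28,0.34,0],
    [0.36,0.44,0],
    [0.42,0.51,0],
    [0.45,0.545,0],
    [0.453,0.55,0],
  ],
  rotation=[
    [0,0,-0.08],
    [0,0,-0.22],
    [0,0,-0.4],
    [0,0,-0.6],
    [0,0,-0.78],
    [0,0,-0.92],
    [0,0,-1],
    [0,0,-1],
  ],
)

```text
clock: 17.3
eef_pos: [0.4812, 0.2234, 0.2482]
tool_rot: [0.235, 0.972, -0.001, -0.001]
ft_force: [-0.6, -0.5, -1.9]
grip_width: 0.0218
grasp_force: 59.1
```

```bash
python3 go.py .482 .2228 .15 66
python3 - <<'E'
from h import *
c=bot.camera("scene");cv2.imwrite("pics/e.png",cv2.resize(c["image"][110:260,160:360,::-1],(800,600)))
E
```

```text
17.3 [0.4812 0.2234 0.2482] slide [-0.004  0.     0.393] rot [-0.003 -0.003 -0.111] w 0.021823220568253754 F [-0.6 -0.5 -1.9] j [ 0.43  0.3   0.12  1.4  -0.    0.91]
```

View pics/e.png

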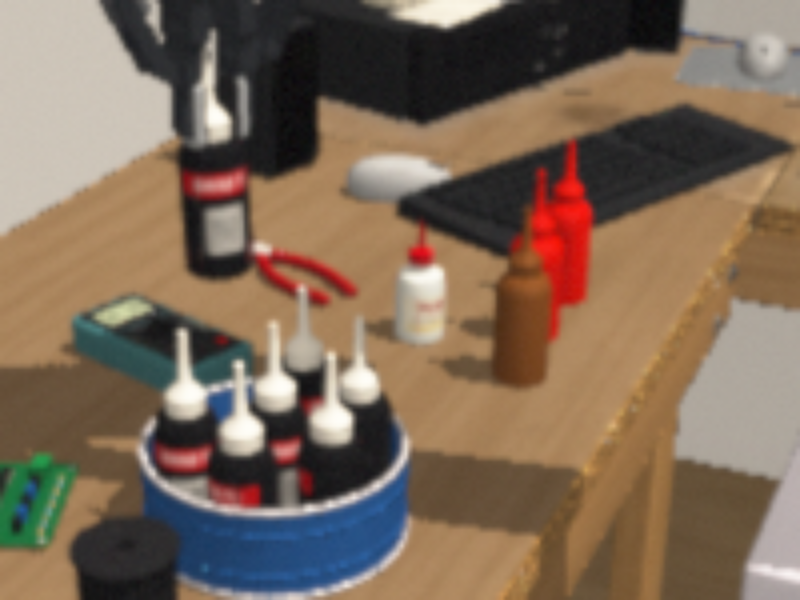

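The crop shows bottle A held at (215,200), on the column expected for the last gap (about 212). I'll lower it.

Emit:
drive_tool(
  slide=[
    [0,0,0.04],
    [0,0,0.1],
    [0,0,0.17],
    [0,0,0.24],
    [0,0,0.3],
    [0,0,0.35],
    [0,0,0.39],
    [0,0,0.39],
  ],
  rotation=[
    [0,0,-0.03],
    [0,0,-0.06],
    [0,0,-0.1],
    [0,0,-0.11],
    [0,0,-0.11],
    [0,0,-0.11],
    [0,0,-0.11],
    [0,0,-0.11],
  ],
)

```text
clock: 18.35
eef_pos: [0.4812, 0.2226, 0.151]
tool_rot: [0.209, 0.978, -0.0, -0.001]
ft_force: [0.6, 0.4, -1.0]
grip_width: 0.0217
grasp_force: 59.0
```

```bash
python3 go.py .482 .2228 .0895 66
```

```text
18.35 [0.4812 0.2226 0.151 ] slide [-0.003  0.002  0.246] rot [-0.002 -0.002 -0.004] w 0.021662811330871112 F [ 0.6  0.4 -1. ] j [ 0.43  0.35 -0.06  1.16 -0.    0.85]
```

Emit:
drive_tool(
  slide=[
    [0,0,0.03],
    [0,0,0.08],
    [0,0,0.13],
    [0,0,0.17],
    [0,0,0.205],
    [0,0,0.23],
    [0,0,0.242],
    [0,0,0.246],
  ],
  rotation=[
    [0,0,0],
    [0,0,0],
    [0,0,0],
    [0,0,0],
    [0,0,0],
    [0,0,0],
    [0,0,0],
    [0,0,0],
  ],
)

```text
clock: 19.35
eef_pos: [0.4817, 0.2229, 0.0903]
tool_rot: [0.209, 0.978, 0.0, 0.0]
ft_force: [-0.8, -0.5, -1.0]
grip_width: 0.0218
grasp_force: 59.1
```

```bash
python3 go.py .482 .2228 .0885 66
```

```text
19.35 [0.4817 0.2229 0.0903] slide [-0.001  0.     0.007] rot [ 0.     0.    -0.004] w 0.02179616198585642 F [-0.8 -0.5 -1. ] j [ 0.43  0.4  -0.15  1.02  0.    0.85]
```

Emit:
drive_tool(
  slide=[
    [0,0,0.002],
    [0,0,0.004],
    [0,0,0.004],
    [0,0,0.004],
    [0,0,0.004],
    [0,0,0.004],
    [0,0,0.004],
    [0,0,0.004],
  ],
  rotation=[
    [0,0,0],
    [0,0,0],
    [0,0,0],
    [0,0,0],
    [0,0,0],
    [0,0,0],
    [0,0,0],
    [0,0,0],
  ],
)

```text
clock: 20.35
eef_pos: [0.4817, 0.2229, 0.0893]
tool_rot: [0.209, 0.978, 0.0, 0.0]
ft_force: [0.6, 0.4, 0.1]
grip_width: 0.0215
grasp_force: 59.1
```

Emit:
drive_tool(
  slide=[
    [0,0,0],
    [0,0,0],
    [0,0,0],
    [0,0,0],
    [0,0,0],
    [0,0,0],
    [0,0,0],
    [0,0,0],
  ],
  rotation=[
    [0,0,0],
    [0,0,0],
    [0,0,0],
    [0,0,0],
    [0,0,0],
    [0,0,0],
    [0,0,0],
    [0,0,0],
  ],
  gripper=0.53,
)

```text
clock: 21.35
eef_pos: [0.4817, 0.2228, 0.0893]
tool_rot: [0.209, 0.978, -0.0, 0.0]
ft_force: [-0.2, -0.6, -0.4]
grip_width: 0.0451
grasp_force: 0.0
```

Emit:
drive_tool(
  slide=[
    [0,0,-0.03],
    [0,0,-0.08],
    [0,0,-0.16],
    [0,0,-0.25],
    [0,0,-0.34],
    [0,0,-0.43],
    [0,0,-0.5],
    [0,0,-0.52],
  ],
  rotation=[
    [0,0,0],
    [0,0,0],
    [0,0,0],
    [0,0,0],
    [0,0,0],
    [0,0,0],
    [0,0,0],
    [0,0,0],
  ],
)

```text
clock: 22.35
eef_pos: [0.4825, 0.2233, 0.2216]
tool_rot: [0.209, 0.978, 0.001, 0.002]
ft_force: [0.3, 0.2, 0.0]
grip_width: 0.0454
grasp_force: 0.0
```

Run:
```python
from h import *
c=bot.camera("scene");cv2.imwrite("pics/f.png",cv2.resize(c["image"][110:260,160:360,::-1],(800,600)))
for o in necks(c,.092,.116): 
    if o[1][1]>.1: print(*o[:4])
```

```text
[0.4363 0.1934 0.102 ] [0.4374 0.1912] 0.0116 67
[0.4795 0.226  0.1022] [0.4807 0.2221] 0.0129 72
[0.4287 0.2499 0.1022] [0.4296 0.2479] 0.0117 80
[0.3828 0.2466 0.1021] [0.382 0.244] 0.0366 168
[0.4733 0.2812 0.1021] [0.4754 0.2787] 0.0124 84
[0.4222 0.3044 0.1019] [0.4244 0.3003] 0.0124 89
```

View pics/f.png

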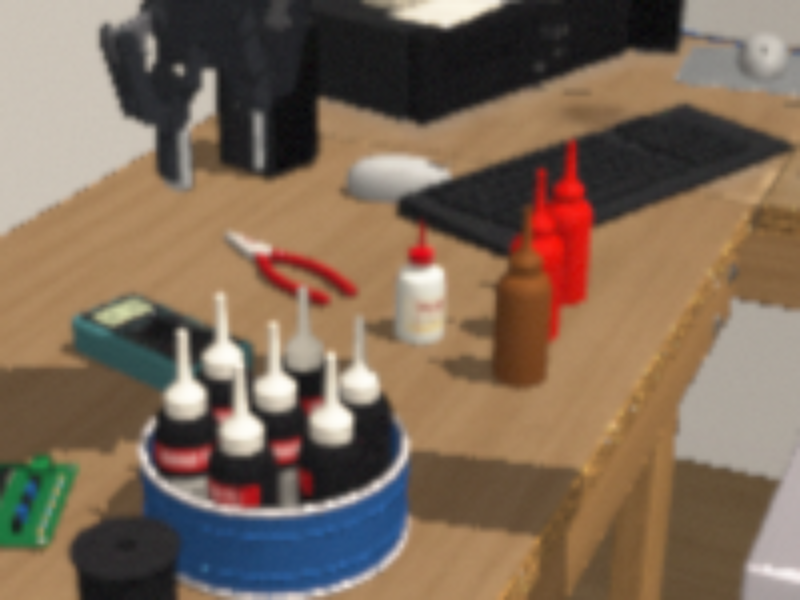

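The crop shows all seven bottles upright and level in the tin, with the new ones at (222,355) and (303,350). The gripper is clear above them.

```bash
python3 -c "
from workcell import bot
print(bot.job_done())"
```

```text
the job is handed in; nothing more can be done
None
```

Both loose black bottles now stand upright in the tin's two empty places, let go and clear of the gripper. The job was handed in at about 22 s; no verdict came back.

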